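# Slide a brass drawing template out of its groove and hang it on the stand

## Task

The thin brass drawing template lies sunk in the groove of the sketch box, held by a small sprung shoe, where its sides cannot be gripped. Slide it along the groove, pressing firmly enough to drag it but never with more than 15 N, until its end sticks out well beyond the open edge, then grip that end by its two long sides, lift the template out and lay it gently on the round stand, flat, with the stand's pin through its hole. Let go of it there; do not drop it, and leave the ink jar, paint tin and medallion alone.

Things in the scene. Friction and masses are not known exactly. Their poses are not given: they have to be found in the camera images.
- sketchbox: Fixed wooden sketch box, 130 mm (x) by 210 mm (y), origin at the centre of its underside, sunk 0 to 6 mm into the table. Along y in the middle of its top runs a 58 mm wide groove, its slick white floor 50 mm above the origin; black cheeks beside it and a 20 mm stop at its +y end stand 4 mm higher. At -y the groove ends open at the box's upright face, free space below.
- groove_floor: Slick white floor of the groove, 57 mm (x) by 190 mm (y), axes as the box; origin 6 mm below its upper face. It is sprung: 1 mm per 20 N, 1.5 mm at most. Over 15 N of the template on it spoils the template. Heights are measured too coarsely to press by: feel the force. A closed gripper's tips pressing on the middle of the template with 8 to 11 N drag it along by friction; much less slips.
- groove_mouth (a point): Middle of the groove floor's open edge (box frame y -105, z 50 mm); axes as the box. The template comes out here towards -y. A small red sprung shoe, 30 mm long, juts up to 10 mm from the groove's +x cheek at box y = -45 mm and holds the template against the other cheek; it takes 1 to 3 N to slide the template past it.
- template_center (a point): Centre, half-way up, of the flat loose brass template: 50 mm (x) by 130 mm (y) by 3 mm thick, 0.1 to 0.2 kg. It lies on the groove floor, its -y end nearest the mouth, its axes nearly those of the box, 8 mm narrower than the groove. This is its balance point: it tips off the box if this point passes the edge, or if it is pressed beyond the edge.
- template_hole (a point): Centre, half-way up, of the 20 mm round through hole in the template, 40 mm from its centre towards its +y end (the end inside the groove).
- template_end (a point): Middle of the template's -y end edge, half-way up, 65 mm from its centre: the end that comes out of the groove first, marked with three dark bars.
- stand_pin (a point): Foot of the upright pin in the middle of the fixed round wooden stand's top face, 45 mm above the table. Stand 110 mm in diameter; pin 10 mm thick, 25 mm tall with a round end. With the pin in its hole and lying flat at any heading, the template's barred end reaches 50 mm beyond the stand's rim, with room for fingers beside and below.
- ink_jar: Glass ink jar with black cap, 52 mm in diameter, 55 mm tall, standing loose; origin at the centre of its underside. To be left alone.
- paint_tin: Flat black watercolour tin with coloured pans, 50 x 90 x 15 mm, loose; origin at the centre of its underside. To be left alone.
- medallion: Round brass medallion, 52 mm in diameter, 9 mm thick, lying loose; origin at the centre of its underside. To be left alone.
Things that resemble listed ones, but are neither listed nor needed, are in the scene too. Of the things shaped like the part that bears template_center, the brass one is meant.

How it is judged:
By the outcome, as a careful person would: the job done as asked, in the order asked, and still so for the second after the job is handed in, with the robot touching nothing.
It also fails if it takes over 67 s, if anything falls off the work surface, if the arm or the gripper's body presses on something with over 40 N, if the wrist force passes 120 N, or if a joint passes its speed limit or range.

## Robot

A 7-joint arm with a two-finger parallel gripper is mounted at the origin on the work surface. World frame = base frame: x ahead of the robot, y to its left, z up, the work surface at z = 0. Lengths are in m, angles in rad, forces in N, time in s.
With the tool pointing down it reaches from about 0.425 to 0.925 m from the base axis. Payload 6.8 kg.
Tool frame: the origin (TCP) lies midway between the tips of the shut fingers; the grasp point (between the pads) lies 19 mm behind it; z points along the fingers, y is the line along which they close (so a half turn about z gives the same grasp; the last joint's range is limited). The gripper opens to 85 mm and grips with 20 to 120 N. Pads are 22 mm wide; open, the fingers measure 114 mm over their backs; the gripper's body (76 mm by 85 mm) begins 54 mm behind the grasp point. The pads swing forward as they close: fully open they stand 13 mm farther back than shut.
Start: joints at [1.086, 0.477, 0.022, 1.555, -0.011, 1.109, -0.083], TCP at [0.248, -0.628, 0.231] pointing down, gripper open.
Joint ranges: [-2.96, 2.96], [-0.34, 2.1], [-1.41, 1.46], [0.24, 2.44], [-1.37, 4.51], [0.17, 1.92], [-2.96, 2.96]. Speed limits (rad/s): [2.39, 2.39, 3.14, 3.14, 3.14, 3.14, 3.14].

## Interface

Orientations are given as a rotation vector (axis times angle).
In Python, from bench import r gives the robot as it stands. The module is installed in compiled form; this text tells all that it offers.
- The arm moves only by the tool apply_moves, never from a script. Its argument "rows" is a list of rows, each a list of 6 numbers: the shift along the tool's x, y, z scaled (see below), then the turn, a rotation vector about the tool's x, y, z scaled (see below). A call has 1 to 5 rows; each row is the pose to reach, as a shift and turn from the pose commanded when the call began, along the tool's axes at that moment; what a row does not reach only later rows make up. The controller multiplies each number of a shift by 0.25 m and each number of a turn by 90 degrees. A row lasts 1/8 s, in which the tool goes at most 62.5 mm and 10.7 degrees, less where a joint would pass 70% of its speed; a pose out of reach is approached as far as the arm can. A call with a number of a shift or a turn outside -1 to 1 is refused whole. A call with a gripper value outside its range is refused whole. "claw" is the opening, from 0 (shut) to 1 (fully open), set as the call begins (left out, the last holds). The fingers move at their own pace and stop on an object; "newtons" is the grip in N (left out, the last holds). Time passes only in rows, so rows that repeat a pose let the fingers close. It gives the time, the measured TCP pose, the force, the opening and the grip force at its end, in the units of the state.
- r.get_obs(): the state, without advancing time (a new reading comes with each control period).
- r.grab_frame(name): name is "scene" or "top" or "wrist"; returns a dict with "pixels" (480x640x3 uint8, red, green, blue), "intrinsics" (3x3 intrinsics, pixels), "eye" and "attitude" of the camera in the world. Camera axes: x right, y up, looking along -z (the intrinsics and any distortion apply to the point x, -y, -z); pixel columns grow to the right and rows downward; lengths in m; the calibration is good to about 2 mm. A picture is of the moment at which its call begins. There is no depth.
- r.hand_in(): hands the job in; it is judged then, once.
Trained networks look in a picture, given as the dict that the camera call returned (one of the last four; its "shot" number tells which), for a name from the list of things; names that differ only in an ending like _2 or _b are one class to them, and where a whole thing is asked for, a point or a joint stands for the part that bears it (a point fixed in the world has none). Each returns a list of dicts, best first, with "conf" (0 to 1); they miss things now and then, are a little off and sometimes report something else, mostly with a low value. They report only what shows in the picture. A call takes as long as a camera call. They do not tell look-alikes from the thing itself.
- r.search_frame(picture, thing): "rect" ([left, top, width, height] in pixels, round what is visible of it).
- r.outline_of(picture, thing): "pixels" (480x640 bool, what is visible of it) and "rect" ([left, top, width, height] in pixels, round what is visible of it).
- r.landmark_of(picture, thing): "point" ([column, row] in pixels: a listed point, or the origin of a listed thing).
The state is a dict: "clock": time; "joints": joint angles; "qvel": joint speeds; "tau": joint torques, N m; "tcp_pos": TCP position; "orientation": TCP orientation; "contact_force": force on the tool from outside, world axes, zero at the start; "moment": the same for the moment, N m; "grip_width": finger opening in m; "gripper_force": force on a finger pad.
Only numpy, scipy, OpenCV 4.12 (cv2) and the standard library are available. Lean on these libraries where they do the work, as an engineer would, in place of code of your own. Each camera call takes 0.05 s, during which the arm holds its last target. There are 200 camera calls.

## Working session

There is one attempt and no reset: what is moved stays moved. The work goes in short steps, Python scripts to look and compute and a tool call to move; the robot and the scene stay as the last step left them, time stands still between calls to the robot, and variables do not carry over. Pictures are saved under pics/ and viewed, at most 10 in all, crops included, and the job is handed in when it is done.

Besides the shell and the picture viewer there is one more tool, called after "Emit:" as a command line: name --pt "numbers of a row" for each row, then --argument value for the rest. apply_moves: Moves the arm, as the interface text tells. Its arguments: {"type":"object","properties":{"rows":{"type":"array","items":{"type":"array","items":{"type":"number"}}},"claw":{"type":"number"},"newtons":{"type":"number"}},"required":["rows"]}

```bash
mkdir -p pics; ls; cat > h.py <<'E'
from bench import r
import numpy as np, cv2
from scipy.spatial.transform import Rotation as R
def att(f):
    a=np.array(f["attitude"],float)
    return a if a.shape==(3,3) else (R.from_rotvec(a).as_matrix() if a.size==3 else R.from_quat(a).as_matrix())
def ray(f,p):
    K=np.array(f["intrinsics"]);v=np.linalg.inv(K)@[p[0],p[1],1]
    d=att(f)@np.array([v[0],-v[1],-v[2]]);return np.array(f["eye"]),d/np.linalg.norm(d)
def tri(obs):
    A=np.zeros((3,3));b=np.zeros(3)
    for f,p in obs:
        e,d=ray(f,p);M=np.eye(3)-np.outer(d,d);A+=M;b+=M@e
    return np.linalg.solve(A,b)
def atz(f,p,z):
    e,d=ray(f,p);return e+d*(z-e[2])/d[2]
def save(f,n):cv2.imwrite("pics/"+n,f["pixels"][:,:,::-1])
E
python3 - <<'E'
from h import *
np.set_printoptions(precision=4,suppress=True)
o=r.get_obs();print(o)
F={n:r.grab_frame(n) for n in("scene","top","wrist")}
for n,f in F.items():print(n,f["eye"],f["attitude"],f["intrinsics"],[k for k in f])
for n,f in F.items():
  for t in("sketchbox","groove_mouth","template_center","template_hole","template_end","stand_pin","ink_jar","paint_tin","medallion"):
    print(n,t,[(np.round(d["point"],1),round(d["conf"],2)) for d in r.landmark_of(f,t)[:3]])
cv2.imwrite("pics/a.png",np.hstack([cv2.resize(F["scene"]["pixels"],(400,300)),cv2.resize(F["top"]["pixels"],(400,300))])[:,:,::-1])
save(F["top"],"top.png")
E
```

```text
pics
{'clock': 0.0, 'joints': array([ 1.0859,  0.4778,  0.0223,  1.5565, -0.0115,  1.1093, -0.0831]), 'qvel': array([-0.0004, -0.0005,  0.0004, -0.0004,  0.0011, -0.0001,  0.0009]), 'tau': array([  0.0009, -59.6445,   1.6081, -28.119 ,   0.0125,   0.0093,
        -0.    ]), 'tcp_pos': array([ 0.2481, -0.6271,  0.2303]), 'orientation': array([-3.0842, -0.588 ,  0.0008]), 'contact_force': array([-0.5708,  0.626 ,  0.1859]), 'moment': array([-0.0132,  0.0191,  0.007 ]), 'gripper_force': 0.0, 'grip_width': 0.08548594039899897}
scene [0.9428 0.1336 0.6968] [0.4192 0.6143 1.8223] [[446.5235   0.     321.6141]
 [  0.     446.5235 232.5761]
 [  0.       0.       1.    ]] ['pixels', 'intrinsics', 'eye', 'attitude', 'shot']
top [ 0.3976 -0.0332  1.0545] [ 0.0637 -0.066  -1.5936] [[480.4021   0.     315.9507]
 [  0.     480.4021 242.8388]
 [  0.       0.       1.    ]] ['pixels', 'intrinsics', 'eye', 'attitude', 'shot']
wrist [ 0.3217 -0.5983  0.3727] [-0.2757  0.1883 -1.1832] [[375.1884   0.     323.2798]
 [  0.     375.1884 235.8955]
 [  0.       0.       1.    ]] ['pixels', 'intrinsics', 'ey
[... 689 characters left out ...]
ray([260.3, 232.2]), 0.69), (array([309.4, 157. ]), 0.25)]
top template_center [(array([222.5, 245. ]), 0.9), (array([190.4, 354.1]), 0.77), (array([201.5, 248.6]), 0.74)]
top template_hole [(array([204. , 250.8]), 0.84), (array([195.4, 370.1]), 0.71)]
top template_end [(array([185.7, 318.8]), 0.87), (array([247.8, 235.2]), 0.58)]
top stand_pin [(array([377.1, 217.1]), 0.86), (array([179.5, 148.8]), 0.62)]
top ink_jar []
top paint_tin [(array([177.1, 153.1]), 0.8)]
top medallion [(array([400.8, 143.5]), 0.69)]
wrist sketchbox []
wrist groove_mouth []
wrist template_center []
wrist template_hole []
wrist template_end []
wrist stand_pin []
wrist ink_jar []
wrist paint_tin []
wrist medallion []
```

View pics/top.png

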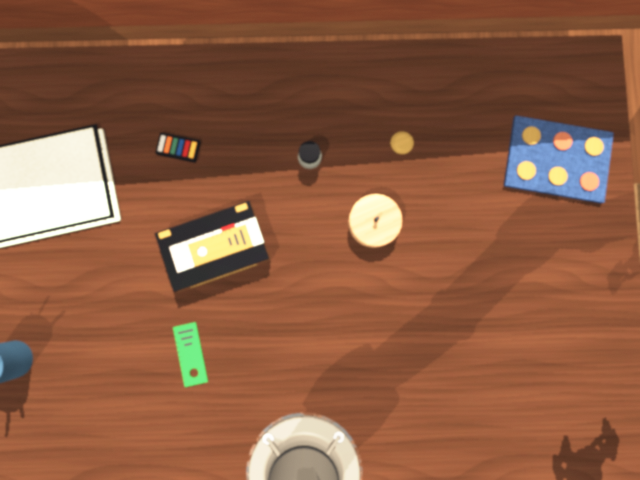

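The top view shows two template-shaped things. One is brass, at (222,245) in the box's groove. The other is green, at (190,354), on the table. The brass one, with bars and lying in the groove, fits the description. The stand is at (376,220), the jar at (310,153), the tin at (178,147) and the medallion at (402,143). I'll confirm with one enlarged crop and triangulate.

```bash
python3 - <<'E'
from h import *
np.set_printoptions(precision=4,suppress=True)
S=r.grab_frame("scene");T=r.grab_frame("top")
pts={"mouth":((380.8,260.3),(260.3,232.2)),"hole":((453.3,257.9),(204,250.8)),"end":((392.8,259.4),(247.8,235.2)),"center":((427.9,260.6),(222.5,245)),"pin":((245.4,231.2),(377.1,217.1)),"med":((167.3,318.6),(400.8,143.5))}
for k,(a,b) in pts.items():
    P=tri([(S,a),(T,b)]);print(k,P,"top@z",atz(T,b,P[2]),atz(S,a,P[2]))
for n,f in(("S",S),("T",T)):
  for t in("groove_floor","stand_pin","template_center"):
    for d in r.outline_of(f,t)[:3]:
        m=d["pixels"].astype(np.uint8);c=cv2.findContours(m,0,2)[0];c=max(c,key=cv2.contourArea)
        print(n,t,round(d["conf"],2),d["rect"],cv2.minAreaRect(c))
a=cv2.resize(S["pixels"][200:340,350:520],(510,420),interpolation=3)
b=cv2.resize(T["pixels"][190:300,145:280],(290,236),interpolation=3)
im=np.zeros((420,800,3),np.uint8);im[:,:510]=a;im[:236,510:]=b
cv2.imwrite("pics/b.png",im[:,:,::-1])
E
```

```text
mouth [0.5067 0.083  0.0381] top@z [0.5069 0.0821 0.0381] [0.5064 0.0839 0.0381]
hole [0.4692 0.2009 0.0482] top@z [0.4694 0.1997 0.0482] [0.4689 0.2021 0.0482]
end [0.5011 0.1058 0.0437] top@z [0.5006 0.108  0.0437] [0.5018 0.1036 0.0437]
center [0.4815 0.1623 0.0388] top@z [0.4815 0.1626 0.0388] [0.4816 0.1621 0.0388]
pin [ 0.5312 -0.1646  0.0506] top@z [ 0.5317 -0.1657  0.0506] [ 0.5309 -0.1635  0.0506]
med [ 0.7076 -0.2359 -0.0079] top@z [ 0.7056 -0.2326 -0.0079] [ 0.7089 -0.2395 -0.0079]
S groove_floor 0.92 [378.0, 251.1, 111.6, 24.4] ((458.5, 261.0), (26.0, 65.0), 90.0)
S groove_floor 0.29 [374.2, 229.3, 138.2, 81.6] ((443.0, 268.0), (78.0, 136.0), 90.0)
S stand_pin 0.9 [218.0, 209.6, 60.1, 62.6] ((246.28846740722656, 239.94232177734375), (60.40376281738281, 59.42318344116211), 78.69007110595703)
S template_center 0.96 [469.8, 171.2, 31.5, 47.4] ((483.04949951171875, 193.4950408935547), (49.353843688964844, 25.47295379638672), 84.2894058227539)
S template_center 0.88 [392.1, 248.4, 79.1, 23.6] ((430.0, 259.0), (24.0, 76.0), 90.0)
T groove_floor 0.8 [170.3, 218.6, 94.0, 52.4] ((198.00001525878906, 249.99996948242188), (27.828041076660156, 55.02362823486328), 71.56504821777344)
T stand_pin 0.56 [349.3, 192.9, 52.3, 54.9] ((374.6000061035156, 220.80001831054688), (50.087921142578125, 51.87677764892578), 26.56505012512207)
T template_center 0.94 [188.4, 221.0, 64.2, 48.2] ((219.08648681640625, 244.276611328125), (23.9883975982666, 62.432579040527344), 70.25315856933594)
T template_center 0.72 [170.7, 323.4, 35.8, 64.0] ((189.4474334716797, 353.931884765625), (61.61111068725586, 23.840152740478516), 78.90628051757812)
```

View pics/b.png

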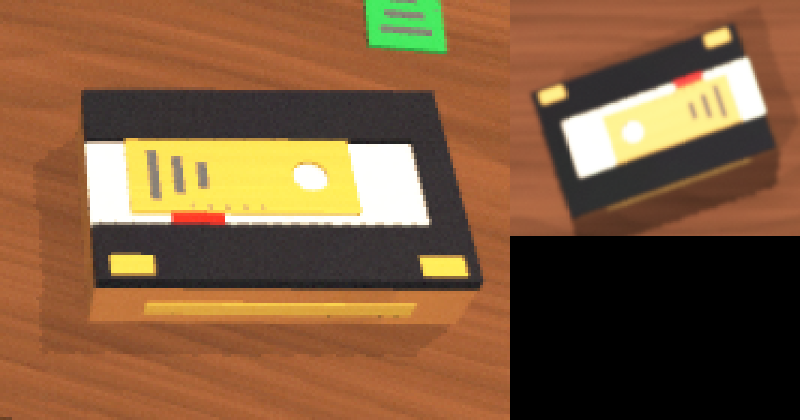

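The crop confirms it: the brass template with bars is in the white groove, with the red shoe on its +x side. The green one is on the table. Next I move the gripper, shut, to a point above the template.

```bash
cat >> h.py <<'E'
def plan(p,yawvec=None,flip=False):
    """shift/turn from measured pose to p with tool down and tool y along +-yawvec; in tool axes, units of the move"""
    o=r.get_obs();A=R.from_rotvec(o["orientation"]).as_matrix()
    d=A.T@(np.array(p)-o["tcp_pos"])/0.25
    t=np.zeros(3)
    if yawvec is not None:
        y=np.array([*yawvec,0.]);y/=np.linalg.norm(y)
        if y@A[:,1]<0:y=-y
        if flip:y=-y
        B=np.column_stack([np.cross(y,[0,0,-1.]),y,[0,0,-1.]])
        t=R.from_matrix(A.T@B).as_rotvec()/(np.pi/2)
    print("d",np.round(d,4),"|d|",round(np.linalg.norm(d)*.25,4),"t",np.round(t,4),"tcp",np.round(o["tcp_pos"],4),"F",np.round(o["contact_force"],2),"clk",round(o["clock"],2),"w",round(o["grip_width"],4))
    return A
E
python3 - <<'E'
from h import *
T=r.grab_frame("top")
A=plan((0.45,-0.2,0.23),(0.947,0.32));print(A.round(3))
plan((0.482,0.161,0.2),(0.947,0.32))
plan((0.482,0.161,0.2),(0.947,0.32),True)
f=r.grab_frame("wrist");e=np.array(f["eye"])-r.get_obs()["tcp_pos"];print("cam in tool",A.T@e,"look",A.T@(-att(f)[:,2]))
E
```

```text
d [ 1.3792 -1.2939  0.0053] |d| 0.4728 t [ 0.     -0.     -0.9676] tcp [ 0.2484 -0.6276  0.2313] F [ 0.12 -0.11 -0.05] clk 1.95 w 0.0854
[[ 0.93   0.368  0.   ]
 [ 0.368 -0.93  -0.   ]
 [ 0.     0.    -1.   ]]
d [ 2.0296 -2.5895  0.1253] |d| 0.8231 t [ 0.     -0.     -0.9676] tcp [ 0.2484 -0.6276  0.2313] F [ 0.12 -0.11 -0.05] clk 1.95 w 0.0854
d [ 2.0296 -2.5895  0.1253] |d| 0.8231 t [-0.     -0.      1.0324] tcp [ 0.2484 -0.6276  0.2313] F [ 0.12 -0.11 -0.05] clk 1.95 w 0.0854
cam in tool [ 7.90277066e-02  1.98720101e-05 -1.42293853e-01] look [-3.09330941e-01  9.08066887e-04  9.50954018e-01]
```

Emit:
apply_moves --pt "0.2 -0.15 0 0 0 -0.1" --pt "0.4 -0.32 0 0 0 -0.2" --pt "0.6 -0.5 0 0 0 -0.3" --pt "0.8 -0.68 0 0 0 -0.4" --pt "0.95 -0.85 0 0 0 -0.5" --claw 0 --newtons 40

```text
clock: 2.62
tcp_pos: [0.3897, -0.3472, 0.2317]
orientation: [2.62, 1.731, 0.001]
contact_force: [-0.1, -0.4, -0.0]
grip_width: 0.0003
gripper_force: 0.0
```

```bash
python3 -c "
from h import *
plan((0.482,0.161,0.2),(0.947,0.32))"
```

```text
d [ 2.0146 -0.4577  0.1256] |d| 0.5174 t [ 7.000e-04  4.000e-04 -4.641e-01] tcp [ 0.3897 -0.3472  0.2317] F [-0.13 -0.4  -0.  ] clk 2.62 w 0.0003
```

Emit:
apply_moves --pt "0.22 -0.1 0 0 0 -0.1" --pt "0.45 -0.2 0 0 0 -0.2" --pt "0.67 -0.25 0 0 0 -0.3" --pt "0.85 -0.27 0 0 0 -0.4" --pt "1.0 -0.27 0 0 0 -0.464"

```text
clock: 3.25
tcp_pos: [0.4262, -0.091, 0.2318]
orientation: [1.832, 2.551, -0.0]
contact_force: [-0.7, -0.9, 0.2]
grip_width: -0.0002
gripper_force: 0.0
```

```bash
python3 -c "
from h import *
plan((0.482,0.161,0.2),(0.947,0.32))"
```

```text
d [0.8838 0.5334 0.1266] |d| 0.26 t [ 0.0004  0.0006 -0.0003] tcp [ 0.4262 -0.091   0.2318] F [-0.66 -0.9   0.23] clk 3.25 w -0.0002
```

Emit:
apply_moves --pt "0.2 0.13 0 0 0 0" --pt "0.4 0.26 0 0 0 0" --pt "0.55 0.38 0 0 0 0" --pt "0.6 0.4 0 0 0 0" --pt "0.6 0.4 0 0 0 0"

```text
clock: 3.88
tcp_pos: [0.4734, 0.0814, 0.2312]
orientation: [-1.837, -2.548, 0.0]
contact_force: [-1.2, -0.4, -0.6]
grip_width: -0.0001
gripper_force: 0.0
```

```bash
cat > look.py <<'E'
from h import *
import pickle,sys
f=r.grab_frame("wrist");res={}
for t in sys.argv[2:]:
    res[t]=[(np.round(d["point"],1),round(d["conf"],2)) for d in r.landmark_of(f,t)[:2]]
    print(t,res[t],[atz(f,d[0],.05).round(4) for d in res[t]])
pickle.dump((f,res),open(sys.argv[1]+".pkl","wb"));save(f,sys.argv[1]+".png")
E
python3 look.py w1 groove_mouth template_center template_hole template_end; python3 -c "
from h import *
plan((0.482,0.161,0.2),(0.947,0.32))"
```

```text
groove_mouth [(array([365.2, 220.1]), 0.68)] [array([0.5123, 0.0823, 0.05  ])]
template_center [(array([364.9, 118.3]), 0.97)] [array([0.4817, 0.1638, 0.05  ])]
template_hole [(array([368.6,  65. ]), 0.89), (array([364.9, 118.2]), 0.4)] [array([0.4704, 0.2023, 0.05  ]), array([0.4817, 0.1638, 0.05  ])]
template_end [(array([361.6, 193.8]), 0.63)] [array([0.501 , 0.1037, 0.05  ])]
d [0.2997 0.1341 0.1247] |d| 0.0878 t [-0.0003  0.0005 -0.0053] tcp [0.4736 0.0794 0.2312] F [-0.65 -0.67 -0.71] clk 4.12 w 0.0001
```

View pics/w1.png

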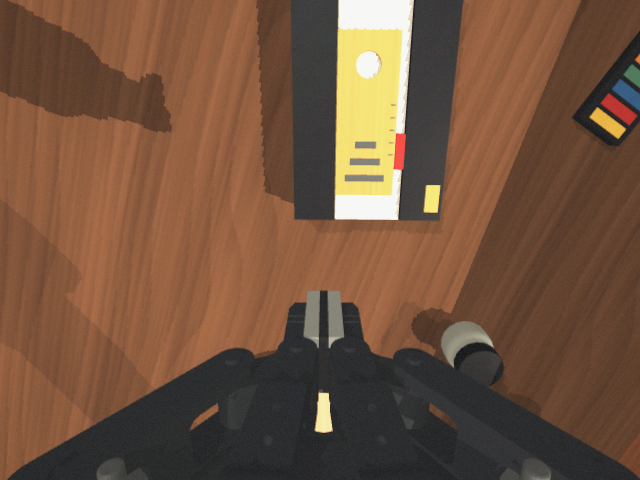

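The wrist view shows the template at columns 337–400 and rows 28–194, the mouth edge at row 219 and the shoe at (399,151). The ink jar is at (470,350) and the tin at the right edge.

```bash
python3 - <<'E'
from h import *
import pickle
f,_=pickle.load(open("w1.pkl","rb"))
for a,b,z in(((293,0),(296,219),.052),((463,0),(441,219),.052),((338,30),(335,218),.049),((400.5,190),(397.5,218),.049),((337.5,32),(336,194),.051),((404,30),(393,194),.051)):
    P,Q=atz(f,a,z),atz(f,b,z);d=P-Q;print(P[:2].round(4),Q[:2].round(4),np.degrees(np.arctan2(-d[0],d[1])).round(2))
print("mouth L,R",atz(f,(335,219),.049),atz(f,(398,219),.049),"jar",atz(f,(462,345),0.0),atz(f,(477,362),0.055))
print("tool y angle",np.degrees(np.arctan2(.32,.947)))
plan((0.4800,0.168,0.13),(0.9494,0.314))
E
```

```text
[0.401  0.2259] [0.4533 0.0643] 17.92
[0.5216 0.2661] [0.5755 0.1051] 18.49
[0.4394 0.2182] [0.4862 0.0754] 18.13
[0.5323 0.1175] [0.5393 0.0931] 16.05
[0.4396 0.2164] [0.4797 0.0967] 18.54
[0.4875 0.2338] [0.5269 0.1124] 17.98
mouth L,R [0.48647549 0.07449738 0.049     ] [0.54006955 0.09237954 0.049     ] jar [ 0.6810196  -0.03435519  0.        ] [ 0.66940997 -0.01955777  0.055     ]
tool y angle 18.670583411457002
d [0.329  0.1353 0.4047] |d| 0.1347 t [-0.0003  0.0005 -0.0012] tcp [0.4736 0.0794 0.2312] F [-0.65 -0.67 -0.71] clk 4.12 w 0.0001
```

Emit:
apply_moves --pt "0.2 0.08 0.1 0 0 0" --pt "0.34 0.136 0.25 0 0 0" --pt "0.34 0.136 0.45 0 0 0" --pt "0.34 0.136 0.6 0 0 0" --pt "0.34 0.136 0.6 0 0 0"

```text
clock: 4.75
tcp_pos: [0.4774, 0.1707, 0.0791]
orientation: [-1.838, -2.544, 0.008]
contact_force: [-0.8, -0.1, 0.3]
grip_width: -0.0001
gripper_force: 0.0
```

```bash
python3 look.py w2 template_center template_hole; python3 -c "
from h import *;import pickle
a,x=pickle.load(open('w1.pkl','rb'));b,y=pickle.load(open('w2.pkl','rb'))
for k in y:
  if y[k]: print(k,tri([(a,x[k][0][0]),(b,y[k][0][0])]))
plan((0.4792,0.1714,0.06),(.95,.312))"
```

```text
template_center [(array([329.2, 293.4]), 0.71)] [array([0.482 , 0.1646, 0.05  ])]
template_hole [] []
template_center [0.48206746 0.16382804 0.04838673]
d [-0.0026 -0.0061  0.0915] |d| 0.0229 t [0.0015 0.     0.0012] tcp [0.4804 0.1725 0.0829] F [-0.18  0.19  0.46] clk 4.9 w -0.0002
```

Emit:
apply_moves --pt "0 -0.004 0.03 0 0 0" --pt "0 -0.006 0.06 0 0 0" --pt "0 -0.006 0.09 0 0 0" --pt "0 -0.006 0.1 0 0 0" --pt "0 -0.006 0.1 0 0 0"

```text
clock: 5.52
tcp_pos: [0.4776, 0.172, 0.056]
orientation: [-1.838, -2.547, 0.001]
contact_force: [0.6, -0.4, -0.0]
grip_width: -0.0
gripper_force: 0.0
```

Emit:
apply_moves --pt "0 0 0 0 0 0" --pt "0 0 0.004 0 0 0" --pt "0 0 0.008 0 0 0" --pt "0 0 0.012 0 0 0" --pt "0 0 0.012 0 0 0"

```text
clock: 6.15
tcp_pos: [0.4777, 0.1719, 0.0532]
orientation: [-1.839, -2.547, 0.0]
contact_force: [0.2, 0.7, 0.3]
grip_width: -0.0001
gripper_force: 0.0
```

Emit:
apply_moves --pt "0 0 0.002 0 0 0" --pt "0 0 0.004 0 0 0" --pt "0 0 0.004 0 0 0"

```text
clock: 6.52
tcp_pos: [0.4778, 0.172, 0.0523]
orientation: [-1.839, -2.547, 0.0]
contact_force: [-0.6, 0.2, -0.3]
grip_width: 0.0
gripper_force: 0.0
```

Emit:
apply_moves --pt "0 0 0.002 0 0 0" --pt "0 0 0.004 0 0 0" --pt "0 0 0.004 0 0 0"

```text
clock: 6.9
tcp_pos: [0.4778, 0.172, 0.0513]
orientation: [-1.839, -2.547, 0.0]
contact_force: [1.0, -0.2, -0.1]
grip_width: 0.0001
gripper_force: 0.0
```

Emit:
apply_moves --pt "0 0 0.002 0 0 0" --pt "0 0 0.004 0 0 0" --pt "0 0 0.004 0 0 0"

```text
clock: 7.28
tcp_pos: [0.4778, 0.172, 0.0503]
orientation: [-1.839, -2.547, 0.0]
contact_force: [-0.7, -0.2, 0.2]
grip_width: -0.0001
gripper_force: 0.0
```

Emit:
apply_moves --pt "0 0 0.001 0 0 0" --pt "0 0 0.002 0 0 0" --pt "0 0 0.002 0 0 0"

```text
clock: 7.65
tcp_pos: [0.4778, 0.172, 0.0498]
orientation: [1.839, 2.547, 0.0]
contact_force: [-0.1, 0.3, -0.6]
grip_width: -0.0001
gripper_force: 0.0
```

Emit:
apply_moves --pt "0 0 0.001 0 0 0" --pt "0 0 0.003 0 0 0" --pt "0 0 0.003 0 0 0"

```text
clock: 8.02
tcp_pos: [0.4778, 0.172, 0.0492]
orientation: [1.839, 2.547, -0.0]
contact_force: [-0.4, -0.1, 3.5]
grip_width: -0.0003
gripper_force: 1.4
```

Emit:
apply_moves --pt "0 0 0.001 0 0 0" --pt "0 0 0.002 0 0 0" --pt "0 0 0.002 0 0 0"

```text
clock: 8.4
tcp_pos: [0.4778, 0.172, 0.049]
orientation: [1.839, 2.547, -0.0]
contact_force: [-1.3, -1.0, 7.0]
grip_width: 0.0002
gripper_force: 3.5
```

Emit:
apply_moves --pt "0 0 0.001 0 0 0" --pt "0 0 0.0014 0 0 0" --pt "0 0 0.0014 0 0 0"

```text
clock: 8.78
tcp_pos: [0.4779, 0.1721, 0.0488]
orientation: [1.838, 2.547, -0.0]
contact_force: [-2.5, -1.1, 8.7]
grip_width: -0.0001
gripper_force: 4.9
```

Emit:
apply_moves --pt "-0.006 0 0 0 0 0" --pt "-0.014 0 0 0 0 0" --pt "-0.024 0 0 0 0 0" --pt "-0.034 0 0 0 0 0" --pt "-0.04 0 0 0 0 0"

```text
clock: 9.4
tcp_pos: [0.4814, 0.1636, 0.0489]
orientation: [1.838, 2.548, 0.003]
contact_force: [-2.3, 1.8, 7.6]
grip_width: -0.0004
gripper_force: 3.9
```

```bash
python3 look.py w3 template_center template_end groove_mouth; python3 -c "
from h import *
plan((0.4792,0.1714,0.06),(.95,.312))"
```

```text
template_center [] []
template_end [(array([324.8, 440.7]), 0.97)] [array([0.5039, 0.0969, 0.05  ])]
groove_mouth [] []
d [ 0.0328  0.0017 -0.0443] |d| 0.0138 t [ 0.001  -0.0004  0.0022] tcp [0.4814 0.1635 0.0489] F [-1.5   0.01  8.02] clk 9.6 w 0.0002
```

View pics/w3.png

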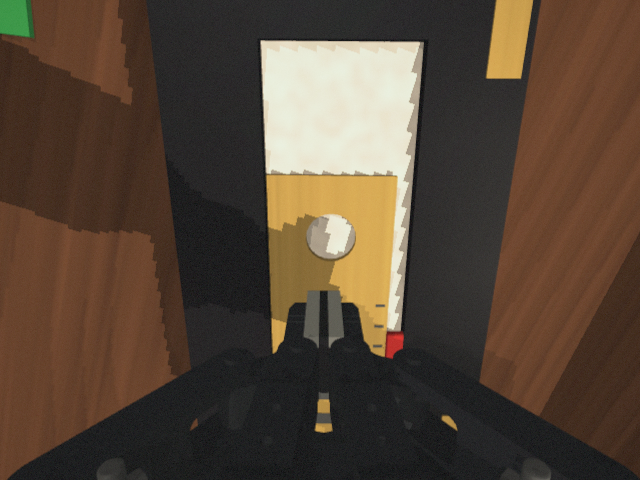

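```bash
cat > gap.py <<'E'
from h import *
import pickle,sys
f,_=pickle.load(open(sys.argv[1]+".pkl","rb"))
h,e,s=[eval(a) for a in sys.argv[2:5]]
u=np.array([-.314,.9494])
H=atz(f,h,.0465)[:2];E=atz(f,e,.048)[:2];S=atz(f,s,.049)[:2]
print("hole",H,"expect hole-tcp",(H-r.get_obs()["tcp_pos"][:2])@u,"gap",(S-E)@u,"protrusion",(S-E)@u+130-190)
E
python3 gap.py w3 "(330.5,237)" "(332,175)" "(342,41)"
```

```text
hole [0.47378174 0.19451398] expect hole-tcp 0.031847367336670596 gap 0.04582847760184848 protrusion -59.954171522398156
```

Emit:
apply_moves --pt "-0.008 0 0.0006 0 0 0" --pt "-0.02 0 0.0008 0 0 0" --pt "-0.034 0 0.0008 0 0 0" --pt "-0.048 0 0.0008 0 0 0" --pt "-0.06 0 0.0008 0 0 0"

```text
clock: 10.22
tcp_pos: [0.4862, 0.1495, 0.0489]
orientation: [1.838, 2.548, 0.004]
contact_force: [-2.1, 0.8, 9.2]
grip_width: 0.0001
gripper_force: 4.4
```

Emit:
apply_moves --pt "-0.008 0 0 0 0 0" --pt "-0.02 0 0 0 0 0" --pt "-0.034 0 0 0 0 0" --pt "-0.048 0 0 0 0 0" --pt "-0.06 0 0 0 0 0"

```text
clock: 10.85
tcp_pos: [0.491, 0.1353, 0.0488]
orientation: [1.838, 2.548, 0.003]
contact_force: [-1.2, 1.1, 8.5]
grip_width: 0.0001
gripper_force: 4.4
```

```bash
python3 look.py w4 template_hole template_end; python3 -c "
from h import *
plan((0.4792,0.1714,0.06),(.95,.312))"
```

```text
template_hole [] []
template_end [(array([329. , 442.2]), 0.8), (array([332.2, 173.1]), 0.59)] [array([0.5157, 0.0683, 0.05  ]), array([0.4754, 0.1913, 0.05  ])]
d [ 0.154   0.001  -0.0446] |d| 0.0401 t [ 0.0012 -0.0002  0.002 ] tcp [0.4911 0.1348 0.0488] F [-1.43  0.89  7.87] clk 11.0 w -0.0
```

View pics/w4.png

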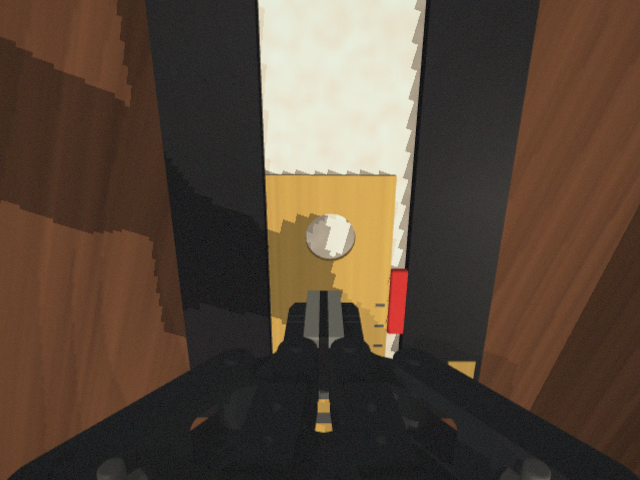

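Nothing has slipped: the hole is still at (330,237) and its place relative to the tool is unchanged. I'll slide it another 31 mm.

Emit:
apply_moves --pt "-0.008 0 0.0002 0 0 0" --pt "-0.02 0 0.0002 0 0 0" --pt "-0.034 0 0.0002 0 0 0" --pt "-0.048 0 0.0002 0 0 0" --pt "-0.062 0 0.0002 0 0 0"

```text
clock: 11.62
tcp_pos: [0.4959, 0.1206, 0.0488]
orientation: [1.837, 2.548, 0.004]
contact_force: [-2.2, 2.3, 7.8]
grip_width: 0.0001
gripper_force: 4.4
```

Emit:
apply_moves --pt "-0.012 0 0 0 0 0" --pt "-0.026 0 0 0 0 0" --pt "-0.04 0 0 0 0 0" --pt "-0.054 0 0 0 0 0" --pt "-0.06 0 0 0 0 0"

```text
clock: 12.25
tcp_pos: [0.5008, 0.1062, 0.0488]
orientation: [1.838, 2.547, 0.004]
contact_force: [-1.8, 1.6, 8.5]
grip_width: -0.0003
gripper_force: 4.2
```

Emit:
apply_moves --pt "0 0 -0.02 0 0 0" --pt "0 0 -0.1 0 0 0" --pt "0.1 0 -0.25 0 0 0" --pt "0.2 0 -0.4 0 0 0" --pt "0.2 0 -0.4 0 0 0"

```text
clock: 12.88
tcp_pos: [0.4853, 0.1554, 0.1508]
orientation: [1.833, 2.548, 0.008]
contact_force: [0.3, -0.6, -0.7]
grip_width: -0.0001
gripper_force: 0.0
```

```bash
python3 look.py w5 groove_mouth template_hole template_end template_center; python3 -c "
from h import *
plan((0.513,0.083,0.06),(.95,.312))"
```

```text
groove_mouth [] []
template_hole [(array([324.2, 260. ]), 0.55)] [array([0.4918, 0.139 , 0.05  ])]
template_end [(array([132.1,   7.1]), 0.61)] [array([0.3393, 0.2506, 0.05  ])]
template_center [] []
d [-0.2956  0.0267  0.3467] |d| 0.1141 t [-0.0016  0.0002  0.001 ] tcp [0.4837 0.1512 0.1467] F [ 1.1  -0.02 -0.09] clk 13.12 w 0.0
```

View pics/w5.png

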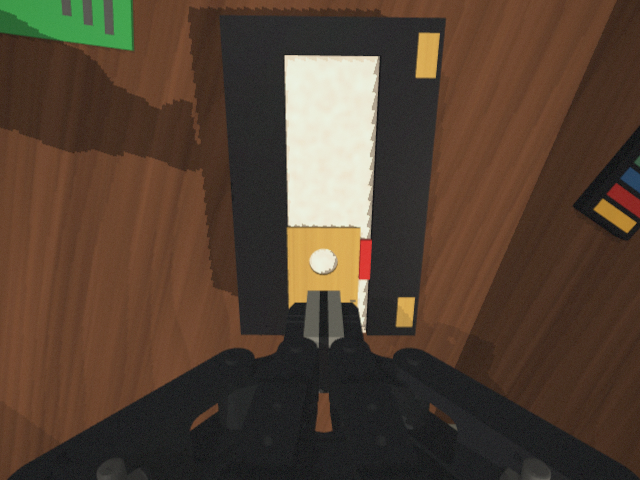

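The view shows the template's inner end at row 226, the groove stop at row 55, the mouth edge at row 334, and the hole at (323,261).

```bash
python3 gap.py w5 "(323.5,261.5)" "(324,227)" "(332,55.5)"; python3 - <<'E'
from h import *
import pickle
f,_=pickle.load(open("w5.pkl","rb"))
u=np.array([-.314,.9494])
L,Rr=atz(f,(289,240),.048)[:2],atz(f,(359.5,240),.048)[:2];print("width",np.linalg.norm(L-Rr),(L+Rr)/2)
print("mouth edge", atz(f,(245,334),.051)[:2]@u,"end",atz(f,(324,227),.048)[:2]@u-.13)
H=atz(f,(323.5,261.5),.0465)[:2];print("end est from hole",H-.105*u)
S=r.grab_frame("scene");T=r.grab_frame("top")
p={}
for n,g in(("S",S),("T",T)):
  for t in("template_end","groove_mouth","stand_pin"):
    p[n,t]=[(d["point"],round(d["conf"],2)) for d in r.landmark_of(g,t)[:2]];print(n,t,[(np.round(a,1),c,atz(g,a,.047 if t!="stand_pin" else .045).round(4)) for a,c in p[n,t]])
E
```

```text
hole [0.4921441  0.13649786] expect hole-tcp -0.01659413986633251 gap 0.10622262201257657 protrusion -59.89377737798742
width 0.0486234529574728 [0.48736762 0.15235922]
mouth edge -0.08102484335993893 end -0.1290257471827906
end est from hole [0.5251141  0.03681086]
S template_end [(array([486. , 214.2]), 0.97, array([0.3516, 0.2443, 0.047 ])), (array([351.5, 259.3]), 0.74, array([0.5263, 0.0359, 0.047 ]))]
S groove_mouth [(array([381.3, 259.6]), 0.85, array([0.5106, 0.085 , 0.047 ]))]
S stand_pin [(array([245.4, 232.7]), 0.78, array([ 0.5305, -0.1646,  0.045 ]))]
T template_end [(array([277.5, 224.9]), 0.93, array([0.5206, 0.0446, 0.047 ])), (array([185.5, 321.8]), 0.67, array([0.3227, 0.239 , 0.047 ]))]
T groove_mouth [(array([260.1, 230.7]), 0.94, array([0.5092, 0.0815, 0.047 ]))]
T stand_pin [(array([374.1, 216. ]), 0.6, array([ 0.5349, -0.1601,  0.045 ]))]
```

```bash
python3 -c "
from h import *
plan((0.5188,0.0558,0.1467),(.95,.312))
plan((0.5188,0.0558,0.027),(.95,.312))"
```

```text
d [-0.4105  0.0096  0.0042] |d| 0.1027 t [-0.0002 -0.      0.0018] tcp [0.4842 0.1525 0.1478] F [-0.63 -0.26  0.9 ] clk 13.53 w -0.0
d [-0.4106  0.0098  0.483 ] |d| 0.1585 t [-0.0002 -0.      0.0018] tcp [0.4842 0.1525 0.1478] F [-0.63 -0.26  0.9 ] clk 13.53 w -0.0
```

Emit:
apply_moves --pt "-0.15 0 0 0 0 0" --pt "-0.3 0.01 0 0 0 0" --pt "-0.41 0.01 0 0 0 0.002" --pt "-0.41 0.01 0 0 0 0.002" --pt "-0.41 0.01 0 0 0 0.002" --claw 1

```text
clock: 14.15
tcp_pos: [0.5186, 0.0569, 0.148]
orientation: [-1.842, -2.545, -0.001]
contact_force: [-0.1, 0.3, -0.1]
grip_width: 0.0856
gripper_force: 0.0
```

```bash
python3 look.py w6 template_hole; python3 -c "
from h import *
plan((0.5188,0.0558,0.027),(.95,.312))"
```

```text
template_hole [(array([325.4, 108.7]), 0.61)] [array([0.4939, 0.1353, 0.05  ])]
d [-0.0068 -0.0011  0.4842] |d| 0.1211 t [ 0.0001 -0.0003  0.0012] tcp [0.5185 0.0574 0.1481] F [ 0.29 -0.04  0.72] clk 14.25 w 0.0853
```

View pics/w6.png

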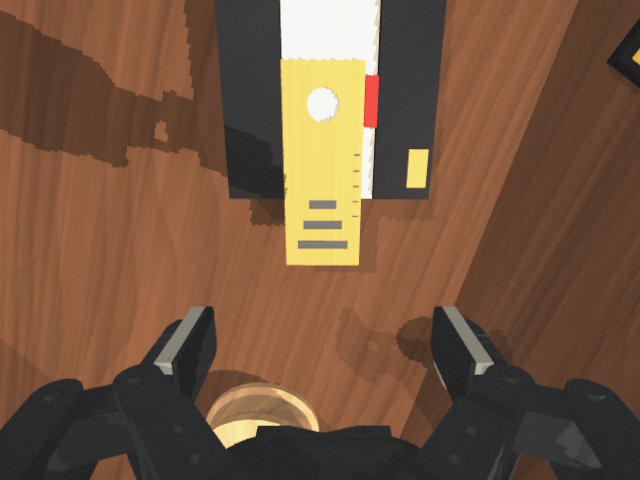

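The view shows the template's barred end sticking out, columns 287–360 and end row 265, with the mouth edge at row 198. It is centred between the open fingers, so I descend.

Emit:
apply_moves --pt "-0.005 0 0.12 0 0 0" --pt "-0.005 0 0.26 0 0 0" --pt "-0.005 0 0.38 0 0 0" --pt "-0.005 0 0.46 0 0 0" --pt "-0.005 0 0.484 0 0 0"

```text
clock: 14.88
tcp_pos: [0.5187, 0.0555, 0.0261]
orientation: [-1.841, -2.544, 0.001]
contact_force: [-0.1, 0.5, 0.4]
grip_width: 0.0856
gripper_force: 0.0
```

```bash
python3 -c "
from h import *;import pickle
f,_=pickle.load(open('w6.pkl','rb'))
u=np.array([-.314,.9494])
E=atz(f,(323,265),.048)[:2];print('end',E,'mouth',atz(f,(323,198.5),.049)[:2],'protr',(atz(f,(323,198.5),.049)[:2]-E)@u)
plan((*(E+.02*u),0.027),(.95,.312))"
```

```text
end [0.52474339 0.03681197] mouth [0.50991558 0.08187575] protr 0.047439493281250626
d [ 0.0015 -0.0004 -0.0036] |d| 0.001 t [-0.0009 -0.0003  0.0007] tcp [0.5187 0.0555 0.0261] F [-0.13  0.46  0.41] clk 14.88 w 0.0856
```

Emit:
apply_moves --pt "0 0 -0.002 0 0 0" --pt "0 0 -0.002 0 0 0" --pt "0 0 -0.002 0 0 0" --pt "0 0 -0.002 0 0 0" --pt "0 0 -0.002 0 0 0" --claw 0.2 --newtons 50

```text
clock: 15.5
tcp_pos: [0.52, 0.055, 0.028]
orientation: [1.842, 2.543, 0.002]
contact_force: [-0.8, 0.1, 4.1]
grip_width: 0.0483
gripper_force: 51.0
```

Emit:
apply_moves --pt "0 0 0 0 0 0" --pt "0 0 0 0 0 0"

```text
clock: 15.75
tcp_pos: [0.5199, 0.055, 0.0278]
orientation: [1.843, 2.544, 0.001]
contact_force: [1.4, -0.2, 4.9]
grip_width: 0.0486
gripper_force: 51.1
```

Emit:
apply_moves --pt "0 0 -0.01 0 0 0" --pt "0 0 -0.03 0 0 0" --pt "0 0 -0.06 0 0 0" --pt "0 0 -0.1 0 0 0" --pt "0 0 -0.14 0 0 0"

```text
clock: 16.38
tcp_pos: [0.5188, 0.0548, 0.0631]
orientation: [-1.842, -2.544, 0.001]
contact_force: [-0.3, 0.3, -1.4]
grip_width: 0.0485
gripper_force: 51.9
```

Emit:
apply_moves --pt "0 0 -0.06 0 0 0" --pt "0 0 -0.14 0 0 0" --pt "0 0 -0.22 0 0 0" --pt "0 0 -0.26 0 0 0" --pt "0 0 -0.26 0 0 0"

```text
clock: 17.0
tcp_pos: [0.5197, 0.0548, 0.1283]
orientation: [1.842, 2.543, 0.001]
contact_force: [-0.4, -0.5, -1.8]
grip_width: 0.0479
gripper_force: 51.9
```

```bash
python3 look.py w7 template_hole; python3 -c "
from h import *
plan((0.5188,0.0558,0.027),(.95,.312))"
```

```text
template_hole [] []
d [0.0045 0.0015 0.4002] |d| 0.1001 t [-0.0005  0.     -0.0002] tcp [0.5189 0.0546 0.1271] F [-1.19  0.03 -0.99] clk 17.1 w 0.0482
```

View pics/w7.png

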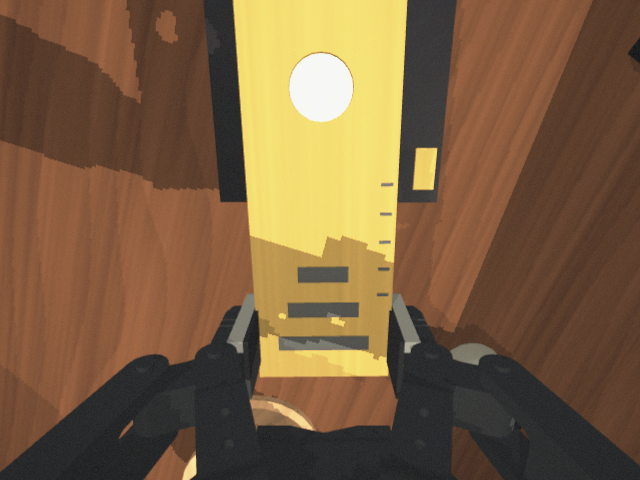

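The template is held flat: the hole is at (321,87) and the end row is 377. I carry it beside the stand (+v side) so the wrist camera can measure the pin.

Emit:
apply_moves --pt "-0.08 0 -0.04 0 0 0" --pt "-0.2 0.02 -0.08 0 0 0" --pt "-0.34 0.04 -0.1 0 0 0" --pt "-0.48 0.05 -0.1 0 0 0" --pt "-0.62 0.055 -0.1 0 0 0"

```text
clock: 17.73
tcp_pos: [0.5805, -0.0891, 0.1515]
orientation: [-1.842, -2.543, 0.001]
contact_force: [-0.0, -0.6, -0.8]
grip_width: 0.048
gripper_force: 51.9
```

Emit:
apply_moves --pt "-0.14 0 0 0 0 0" --pt "-0.28 0 0 0 0 0" --pt "-0.42 0 0 0 0 0" --pt "-0.52 0 0 0 0 0" --pt "-0.56 0 0 0 0 0"

```text
clock: 18.35
tcp_pos: [0.6241, -0.2226, 0.1516]
orientation: [-1.844, -2.542, 0.001]
contact_force: [-0.5, 0.4, -0.9]
grip_width: 0.0482
gripper_force: 51.9
```

Emit:
apply_moves --pt "0 0 0 0 0 0" --pt "0 0 0 0 0 0"

```text
clock: 18.6
tcp_pos: [0.6242, -0.2192, 0.1525]
orientation: [-1.84, -2.546, -0.001]
contact_force: [0.5, 0.1, -1.7]
grip_width: 0.0481
gripper_force: 51.9
```

```bash
python3 look.py w8 stand_pin template_hole; python3 -c "
from h import *
plan((0.625,-0.222,0.152),(.95,.312))"
```

```text
stand_pin [(array([208.7, 108.1]), 0.66)] [array([ 0.5309, -0.1631,  0.05  ])]
template_hole [] []
d [-0.009  -0.0002  0.0027] |d| 0.0023 t [ 0.0001 -0.0001  0.0009] tcp [ 0.6243 -0.2199  0.1527] F [ 0.62 -0.11 -0.74] clk 18.75 w 0.048
```

View pics/w8.png

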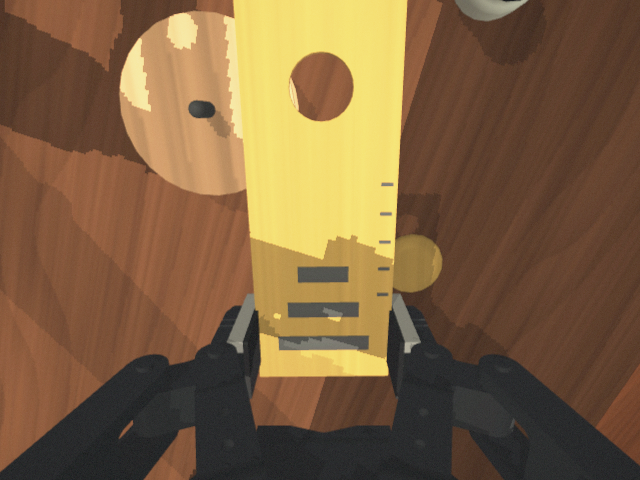

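The view shows the stand at centre about (212,103), with the pin from foot (209,108) to top (195,109). The hole is at (321,86).

```bash
python3 - <<'E'
from h import *
import pickle
f,_=pickle.load(open("w8.pkl","rb"))
# ellipse of hole by colour threshold
hsv=cv2.cvtColor(f["pixels"],cv2.COLOR_RGB2HSV)
m=((hsv[...,0]>21)&(hsv[...,0]<32)&(hsv[...,1]>90)&(hsv[...,2]>120)).astype(np.uint8)
cs,h=cv2.findContours(m[0:150,240:410],cv2.RETR_CCOMP,cv2.CHAIN_APPROX_NONE)
for c in cs:
    if 2000<cv2.contourArea(c)<6000: print("hole",cv2.fitEllipse(c))
A=R.from_rotvec(r.get_obs()["orientation"]).as_matrix();tcp=r.get_obs()["tcp_pos"]
H=atz(f,(321.5,86.5),tcp[2]+.020);print("hole tool",A.T@(H-tcp),H)
S=r.grab_frame("scene");p=r.landmark_of(S,"stand_pin")[0]["point"];q=(209.5,108.5)
print("foot",atz(f,q,.045),"tri",tri([(f,q),(S,p)]),"top",atz(f,(195,109),.068),"circ",atz(f,(212,103),.045), "scene",atz(S,p,.045))
P=(atz(f,q,.045)+atz(f,(195,109),.068))/2
print(P);plan((*(tcp+P-H)[:2],.1527),(.95,.312))
E
```

```text
hole ((81.10889434814453, 85.93067169189453), (65.61129760742188, 71.59571075439453), 173.18704223632812)
hole tool [ 0.0877973  -0.00086826 -0.01998229] [ 0.59600399 -0.13675657  0.17267658]
foot [ 0.53000319 -0.16358805  0.045     ] tri [ 0.53267729 -0.16343946  0.0527896 ] top [ 0.52852354 -0.1646625   0.068     ] circ [ 0.53075723 -0.15989452  0.045     ] scene [ 0.52828729 -0.16745866  0.045     ]
[ 0.52926337 -0.16412527  0.0565    ]
d [-1.83e-02 -2.87e-01 -2.00e-04] |d| 0.0719 t [0.0001 0.     0.0005] tcp [ 0.6243 -0.2204  0.1527] F [ 0.22 -0.35 -1.4 ] clk 18.85 w 0.0479
```

Emit:
apply_moves --pt "-0.01 -0.06 0 0 0 0" --pt "-0.018 -0.14 0 0 0 0" --pt "-0.018 -0.22 0 0 0 0" --pt "-0.018 -0.285 0 0 0 0" --pt "-0.018 -0.285 0 0 0 0"

```text
clock: 19.48
tcp_pos: [0.5562, -0.2491, 0.1525]
orientation: [-1.846, -2.542, 0.002]
contact_force: [-0.0, -0.5, -2.0]
grip_width: 0.0481
gripper_force: 51.9
```

Emit:
apply_moves --pt "0 0 0.04 0 0 0" --pt "0 0 0.12 0 0 0" --pt "0 0 0.2 0 0 0" --pt "0 0 0.23 0 0 0" --pt "0 0 0.23 0 0 0"

```text
clock: 20.1
tcp_pos: [0.5576, -0.2473, 0.0938]
orientation: [-1.841, -2.543, 0.0]
contact_force: [0.0, -0.2, -1.2]
grip_width: 0.0484
gripper_force: 51.9
```

```bash
python3 look.py w9; python3 -c "
from h import *;import pickle
f,_=pickle.load(open('w9.pkl','rb'))
cv2.imwrite('pics/w9c.png',cv2.resize(f['pixels'][20:180,230:420],(760,640)[:2],interpolation=3)[:600,:,::-1])
plan((0.53,-.1638,.095),(.95,.312))"
```

```text
d [ 0.3532 -0.0026 -0.0011] |d| 0.0883 t [-0.0001 -0.0002  0.    ] tcp [ 0.5582 -0.2475  0.0947] F [ 0.27  0.22 -2.07] clk 20.15 w 0.0483
```

View pics/w9c.png

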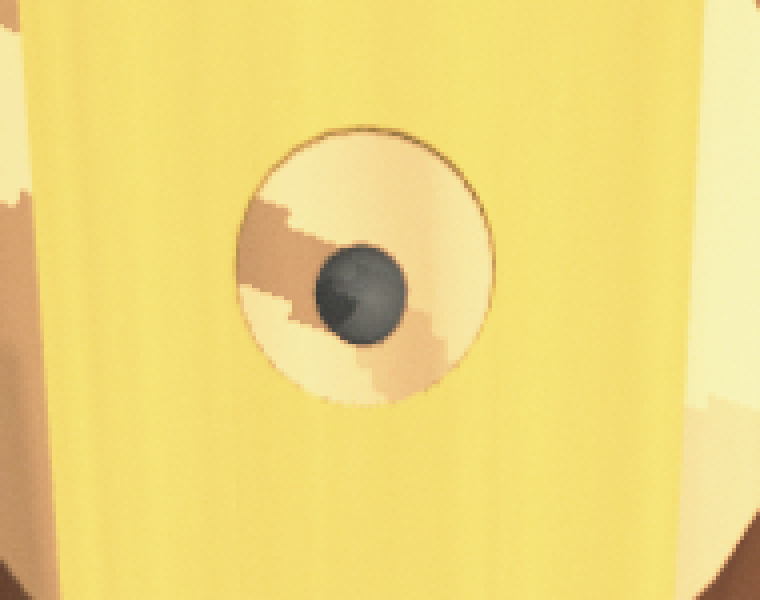

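The pin's top shows through the hole at px (320.3,93.7); the hole's centre is at (321.3,86.2).

```bash
python3 - <<'E'
from h import *;import pickle
f,_=pickle.load(open('w9.pkl','rb'));o=r.get_obs();A=R.from_rotvec(o["orientation"]).as_matrix()
H=atz(f,(321.3,86.2),o["tcp_pos"][2]+.0205)
for z in(.062,.066):
    P=atz(f,(320.3,93.7),z);print(P,H,"shift tool/0.25",A.T@(P-H)/.25)
E
```

```text
[ 0.52867729 -0.16457474  0.062     ] [ 0.52950291 -0.16475579  0.11518857] shift tool/0.25 [ 0.00164156 -0.00288926  0.21275518]
[ 0.5287671  -0.16474615  0.066     ] [ 0.52950291 -0.16475579  0.11518857] shift tool/0.25 [ 0.00088386 -0.00276358  0.19675489]
```

Emit:
apply_moves --pt "0.001 -0.003 0.04 0 0 0" --pt "0.001 -0.003 0.09 0 0 0" --pt "0.001 -0.003 0.13 0 0 0" --pt "0.001 -0.003 0.17 0 0 0" --pt "0.001 -0.003 0.2 0 0 0"

```text
clock: 20.78
tcp_pos: [0.5571, -0.2476, 0.0441]
orientation: [-1.842, -2.544, 0.0]
contact_force: [0.5, 0.6, -1.0]
grip_width: 0.0482
gripper_force: 51.9
```

Emit:
apply_moves --pt "0 0 0.015 0 0 0" --pt "0 0 0.03 0 0 0" --pt "0 0 0.045 0 0 0" --pt "0 0 0.05 0 0 0" --pt "0 0 0.05 0 0 0"

```text
clock: 21.4
tcp_pos: [0.5572, -0.2477, 0.0324]
orientation: [1.843, 2.544, -0.0]
contact_force: [0.6, -0.1, -1.2]
grip_width: 0.0479
gripper_force: 51.9
```

```bash
python3 look.py w10; python3 -c "
from h import *;import pickle
f,_=pickle.load(open('w10.pkl','rb'))
cv2.imwrite('pics/w10c.png',cv2.resize(f['pixels'],(640,480))[:,:,::-1])
plan((0.53,-.1638,.095),(.95,.312))"
```

```text
d [ 0.3528  0.0009 -0.2497] |d| 0.1081 t [ 0.0001  0.0001 -0.0001] tcp [ 0.5573 -0.2477  0.0326] F [-0.46 -0.04 -0.47] clk 21.45 w 0.0479
```

View pics/w10.png

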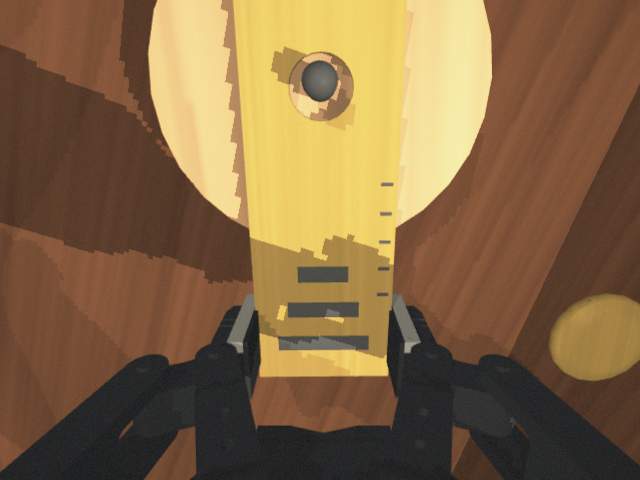

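The pin is through the hole at (320,80). I lower the last millimetres by feel.

Emit:
apply_moves --pt "0 0 0.005 0 0 0" --pt "0 0 0.01 0 0 0" --pt "0 0 0.014 0 0 0" --pt "0 0 0.014 0 0 0"

```text
clock: 21.95
tcp_pos: [0.5571, -0.2476, 0.0288]
orientation: [-1.843, -2.544, 0.0]
contact_force: [0.0, -0.6, -1.1]
grip_width: 0.0486
gripper_force: 51.9
```

Emit:
apply_moves --pt "0 0 0.002 0 0 0" --pt "0 0 0.004 0 0 0" --pt "0 0 0.004 0 0 0"

```text
clock: 22.32
tcp_pos: [0.5572, -0.2477, 0.0279]
orientation: [1.843, 2.544, 0.0]
contact_force: [-0.6, 0.5, -0.4]
grip_width: 0.0483
gripper_force: 51.9
```

Emit:
apply_moves --pt "0 0 0.002 0 0 0" --pt "0 0 0.004 0 0 0" --pt "0 0 0.004 0 0 0"

```text
clock: 22.7
tcp_pos: [0.5573, -0.2477, 0.0272]
orientation: [1.843, 2.544, -0.0]
contact_force: [-1.7, -0.4, 2.7]
grip_width: 0.0484
gripper_force: 52.2
```

Emit:
apply_moves --pt "0 0 0.001 0 0 0" --pt "0 0 0.001 0 0 0"

```text
clock: 22.95
tcp_pos: [0.5573, -0.2477, 0.0269]
orientation: [1.843, 2.544, 0.0]
contact_force: [-1.2, -0.7, 4.0]
grip_width: 0.048
gripper_force: 52.2
```

Emit:
apply_moves --pt "0 0 0 0 0 0" --pt "0 0 0 0 0 0" --pt "0 0 0 0 0 0" --pt "0 0 0 0 0 0" --pt "0 0 0 0 0 0" --claw 1

```text
clock: 23.58
tcp_pos: [0.5572, -0.2476, 0.0267]
orientation: [1.843, 2.544, 0.0]
contact_force: [0.0, -0.6, 0.4]
grip_width: 0.0852
gripper_force: 0.0
```

Emit:
apply_moves --pt "0 0 -0.05 0 0 0" --pt "0 0 -0.15 0 0 0" --pt "0 0 -0.3 0 0 0" --pt "0 0 -0.45 0 0 0" --pt "0 0 -0.5 0 0 0"

```text
clock: 24.2
tcp_pos: [0.5587, -0.248, 0.155]
orientation: [1.84, 2.54, 0.002]
contact_force: [0.0, 0.6, -1.0]
grip_width: 0.0851
gripper_force: 0.0
```

```bash
python3 look.py w11; python3 - <<'E'
from h import *
import pickle
f,_=pickle.load(open('w11.pkl','rb'));S=r.grab_frame("scene")
im=np.zeros((450,800,3),np.uint8);im[:300,:400]=cv2.resize(f["pixels"],(400,300));im[:,400:]=cv2.resize(S["pixels"][170:350,140:300],(400,450))
cv2.imwrite("pics/end.png",im[:,:,::-1]);print(r.get_obs()["contact_force"])
E
```

```text
[-0.21634356 -0.35583847 -0.20131492]
```

View pics/end.png

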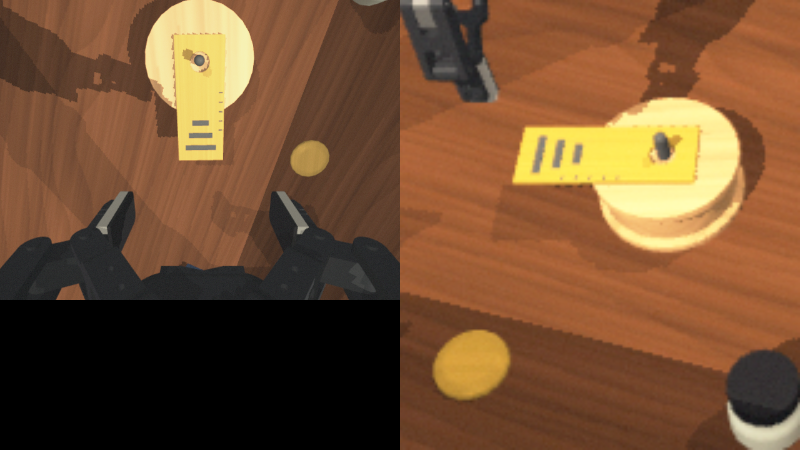

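The template lies flat on the stand with the pin through its hole at (199,60) on the left and (662,148) on the right. The gripper is clear and the jar and medallion look undisturbed.

```bash
python3 -c "
from bench import r
print(r.hand_in())"
```

```text
the job is handed in; nothing more can be done
None
```

The brass template lies flat on the round stand with the pin through its hole, released, and the job is handed in at about 24 s; the highest pressing force I read was 9.2 N, but I viewed 12 pictures, two over the limit of 10.

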